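# Catch profile pieces from the gravity dispenser and weigh them

## Robot

A 6-joint arm with a two-finger parallel gripper is mounted at the origin on the work surface. World frame = base frame: x ahead of the robot, y to its left, z up, the work surface at z = 0. Lengths are in m, angles in rad, forces in N, time in s.
With the tool pointing down it reaches from about 0.25 to 0.85 m from the base axis. Payload 12.5 kg.
Tool frame: the origin (TCP) lies at the very end of the fingers, on their centre line; the grasp point (between the pads) lies 19 mm behind it; y points along the fingers, x is the direction in which the jaws open and shut, and the axes are right-handed (so a half turn about y gives the same grasp; the last joint's range is limited). The gripper opens to 93 mm and grips with 3 to 60 N. Pads are 15 mm wide; open, the fingers measure 128 mm over their backs; the gripper's body (75 mm by 188 mm) begins 65 mm behind the grasp point.
Start: joints at [1.211, 0.351, 1.652, -0, 1.139, -0.085], TCP at [0.149, 0.529, 0.219] pointing down, gripper open.
Joint ranges: [-2.75, 2.75], [-0.79, 2.1], [0.01, 2.65], [-1.57, 4.71], [0.07, 3.14], [-2.87, 2.87]. Speed limits (rad/s): [2.22, 2.22, 2.79, 3.14, 3.14, 3.14].

## Interface

Orientations are given as a unit quaternion [x, y, z, w].
In Python, from workcell import env gives the robot as it stands.
- The arm moves only by the tool drive_tool, never from a script. Its argument "motion" is a list of rows, each a list of 7 numbers: the closure, from 0 (fully open) to 1 (shut), then the shift along the tool's x, y, z in cm, then the turn, a rotation vector about the tool's x, y, z in degrees. A call has 1 to 5 rows; each row shifts and turns the commanded pose from where the row before left it, along the tool's axes as they then stand; what a row does not reach is not made up. A row lasts 1/10 s, in which the tool goes at most 50 mm and 8.59 degrees, less where a joint would pass 70% of its speed; a pose out of reach is approached as far as the arm can. A call is refused whole if a number of a shift passes 5 or a number of a turn 8.59, either way. A call with a gripper value outside its range is refused whole. The fingers move at their own pace and stop on an object; "squeeze" is the grip in N (left out, the last holds). Time passes only in rows, so rows that do not move let the fingers close. It gives the time, the measured TCP pose, the force and the opening at its end, in the units of the state.
- env.observe(): the state, without advancing time (a new reading comes with each control period).
- env.grab_frame(name): name is "side" or "top"; returns a dict with "frame" (480x640x3 uint8, red, green, blue), "depth" (480x640 float32, m along the optical axis (not along the pixel's ray), 0 where there is no reading), "vertical_fov" (degrees; the focal length in pixels is half the picture's height over the tangent of half this angle, whatever the lens; pixels are square), "cx", "cy" (the principal point, pixels), "distortion" ([k1, k2, p1, p2, k3] as OpenCV has them; the pictures are not rectified), "world_from_camera" (4x4, takes a point from camera to world coordinates). Camera axes: x right, y down, z forward; pixel columns grow to the right and rows downward; lengths in m; the calibration is good to about 2 mm. A picture is of the moment at which its call begins.
- env.finish_job(): hands the job in, once; it reports no verdict.
Trained networks look in a picture, given as the dict that the camera call returned (one of the last four; its "shot" number tells which), for a name from the list of things; names that differ only in an ending like _2 or _b are one class to them, and where a whole thing is asked for, a point or a joint stands for the part that bears it (a point fixed in the world has none). Each returns a list of dicts, best first, with "score" (0 to 1); they miss things now and then, are a little off and sometimes report something else, mostly with a low value. They report only what shows in the picture. A call takes as long as a camera call. They do not tell look-alikes from the thing itself.
- env.find_in(picture, query): "centre" ([x, y, z] in m, in world coordinates, good to about 4 mm: the middle of the surface that is visible of it).
- env.cut_out(picture, query): "mask" (480x640 bool, what is visible of it).
- env.place_of(picture, query): "centre" ([x, y, z] in m, in world coordinates, good to about 4 mm: a listed point, or the origin of a listed thing).
The state is a dict: "time_s": time; "joint_positions": joint angles; "joint_vel": joint speeds; "joint_torque": joint torques, N m; "tcp_pos": TCP position; "tool_rot": TCP orientation; "ft_force": force on the tool from outside, world axes, zero at the start; "wrist_torque": the same for the moment, N m; "gripper_width": finger opening in m.
Only numpy, scipy, OpenCV 4.12 (cv2) and the standard library are available. Lean on these libraries where they do the work, as an engineer would, in place of code of your own. Each camera call takes 0.05 s, during which the arm holds its last target. There are 200 camera calls.

## Task

Pick up the blue bin by its black grip, hold it up under the outlet of the gravity dispenser with its low front pressed against the hanging red trip plate so that the gate drops, and keep it there until all three aluminium pieces have slid into it; do not trip the gate unless the bin is held there to catch them. Then carry the bin to the counting scale and lower it onto the middle of the steel platform, letting go only once it is standing there, with all three pieces inside. No piece may land on the bench, and leave the other loose things on the bench standing where they are.

Things in the scene. Friction and masses are not known exactly. Their poses are not given: they have to be found in the camera images.
- dispenser: Fixed gravity dispenser, dark steel chute on aluminium profile. Origin on the bench under the middle of the outlet lip; x level, pointing up the chute (pieces slide to its -x, roughly towards the robot), z up. Chute slopes 30 degrees, 46 mm wide inside, lip at height 200 mm, closed by an orange gate 20 mm high. Base plate (8 mm) from x 40; two 30 mm posts at x 60, y +-125.
- lip (a point): Middle of the chute's outlet lip, on the chute floor, 200 mm above the bench. Axes as the dispenser.
- trip (a joint): Angle (rad) of the red trip plate: 0 hanging plumb (gate closed), up to 0.6 when pushed to the dispenser's +x. The gate sinks with it: pieces pass from about 0.35, it is well clear at 0.45. A spring (about 2 N at the plate) closes it again when released.
- trip_hinge (a point): Middle of the trip plate's hinge, at (12, 0, 155) mm in the dispenser's frame. The red plate, 70 wide, 60 high, 4 mm thick, hangs from it down to height 95 mm. With the bin's underside 65 mm above the bench, its front rim meets the plate 35 mm below the hinge; 17 mm further gives 0.45 rad (bin centre then at dispenser x -48, y 0).
- lamp_bar (a point): Middle of the underside of the lamp bar, at (-145, 0, 263) mm in the dispenser's frame. The bar is 60 mm wide (x -175 to -115), 280 mm long (y), 32 mm high, on 30 mm arms at y +-125. It hangs above the bin's grip when the bin is under the outlet: an upright tool would strike it, so there the tool leans back, away from the dispenser, by about 30 to 45 degrees.
- bin: Loose blue picking bin, 150 (x) by 130 (y) mm, walls and floor 4 mm, about 150 g. Origin at the centre of its underside, z up. Low front wall (55 mm high) at +x, high back wall (85 mm) at -x, side walls 55 mm high at the front and 85 mm over the rear half. A black grip block sticks out of the back wall to -x: x -75 to -135, 20 mm thick (y), from height 30 to 70 mm.
- grip (a point): Centre of the bin's black grip, at (-105, 0, 50) mm in the bin's frame; to be pinched across its 20 mm (bin's y). Axes as the bin.
- scale: Fixed grey counting scale, 200 by 200 mm, with a steel platform 190 by 190 mm on top, 45 mm above the bench; origin on the bench under the platform's centre. A small sloping display up to 75 mm high stands beyond its +x edge (x 98 to 150 mm).
- scale_top (a point): Centre of the scale's platform, on its top surface, 45 mm above the bench.
- piece_a: Loose aluminium profile piece with dark slots, 60 by 36 by 32 mm, about 40 g, origin at its centre, x along its length; starts on the chute, number 1 from the gate.
- piece_b: Loose aluminium profile piece with dark slots, 60 by 36 by 32 mm, about 40 g, origin at its centre, x along its length; starts on the chute, number 2 from the gate.
- piece_c: Loose aluminium profile piece with dark slots, 60 by 36 by 32 mm, about 40 g, origin at its centre, x along its length; starts on the chute, number 3 from the gate.
- screwdriver: Screwdriver lying on the bench, 180 mm long, orange handle 26 mm thick; origin under its middle. Leave it.
- wrench: Wrench lying on the bench, 180 mm long, about 20 mm thick; origin under its middle. Leave it.
- tape: Yellow ring (tape core) lying flat, 90 mm across, 25 mm high. Leave it.
- oil: White bottle with red cap, 56 mm across, 150 mm high, standing. Leave it.
- mug: White cup, 72 mm across, 90 mm high. Leave it.
Mind the look-alikes: they are no part of the job. Leave any green, orange or purple look-alike of the piece_b alone.

How it is judged:
By the outcome, as a careful person would: the job done as asked, in the order asked, and still so for the second after the job is handed in, with the robot touching nothing.
It also fails if it takes over 51 s, if anything falls off the work surface, if the arm or the gripper's body presses on something with over 40 N, if the wrist force passes 120 N, or if a joint passes its speed limit or range.

## Working session

There is one attempt and no reset: what is moved stays moved. The work goes in short steps, Python scripts to look and compute and a tool call to move; the robot and the scene stay as the last step left them, time stands still between calls to the robot, and variables do not carry over. Pictures are saved under pics/ and viewed, about 8 in all and at most 12, crops included, and the job is handed in when it is done.

Besides the shell and the picture viewer there is one more tool, called after "Request:" by a JSON object that holds its "op" and its "data". drive_tool: Moves the arm, as the interface text tells. Its arguments: {"type":"object","properties":{"motion":{"type":"array","items":{"type":"array","items":{"type":"number"}}},"squeeze":{"type":"number"}},"required":["motion"]}

```bash
mkdir -p pics; ls; cat > h.py <<'E'
import numpy as np, cv2
from scipy.spatial.transform import Rotation as R
from workcell import env
def save(p,n): cv2.imwrite('pics/'+n,p['frame'][:,:,::-1])
def K(p):
    f=240/np.tan(np.radians(p['vertical_fov'])/2); return np.array([[f,0,p['cx']],[0,f,p['cy']],[0,0,1]])
def px2w(p,uv,d=None):
    uv=np.atleast_2d(np.array(uv,float)); n=cv2.undistortPoints(uv[:,None],K(p),np.array(p['distortion']))[:,0]
    if d is None: d=p['depth'][uv[:,1].astype(int),uv[:,0].astype(int)]
    c=np.c_[n*d[:,None],d]; T=np.array(p['world_from_camera']); return c@T[:3,:3].T+T[:3,3]
def w2px(p,X):
    T=np.linalg.inv(np.array(p['world_from_camera'])); c=np.atleast_2d(X)@T[:3,:3].T+T[:3,3]
    return cv2.projectPoints(c,np.zeros(3),np.zeros(3),K(p),np.array(p['distortion']))[0][:,0]
E
python3 - <<'E'
from h import *
np.set_printoptions(precision=4,suppress=True)
print(env.observe())
for v in('side','top'):
    p=env.grab_frame(v); save(p,v+'0.png'); print(v,np.array(p['world_from_camera']))
    for q in ('dispenser','lip','trip_hinge','lamp_bar','bin','grip','scale','scale_top','piece_a','oil','mug','tape','screwdriver','wrench'):
        try:
            r=env.place_of(p,q); print(q,[(np.round(x['centre'],3).tolist(),round(x['score'],2)) for x in r[:4]])
        except Exception as e: print(q,e)
E
```

```text
pics
{'time_s': 0.0, 'joint_positions': array([ 1.2114,  0.3512,  1.6525,  0.    ,  1.1391, -0.0846]), 'joint_vel': array([-0.0016, -0.0022,  0.0009, -0.0009,  0.0011, -0.0006]), 'joint_torque': array([  0.0027, -49.7333, -28.5255,   0.07  ,   0.0258,  -0.0001]), 'tcp_pos': array([0.1491, 0.529 , 0.2181]), 'tool_rot': array([ 0.564 ,  0.4265, -0.4271, -0.5636]), 'ft_force': array([-0.0771,  0.1685, -0.3448]), 'wrist_torque': array([ 0.0286, -0.0127,  0.0531]), 'gripper_width': 0.09268489364692296}
side [[ 0.7957 -0.4506  0.4048 -0.0374]
 [-0.6057 -0.5864  0.5378 -0.874 ]
 [-0.005  -0.6731 -0.7395  1.3759]
 [ 0.      0.      0.      1.    ]]
dispenser [([0.645, 0.044, -0.003], 0.63)]
lip [([0.651, 0.041, 0.198], 0.95)]
trip_hinge [([0.663, 0.036, 0.153], 0.56)]
lamp_bar [([0.501, 0.033, 0.263], 0.57)]
bin [([0.574, -0.341, 0.0], 0.68), ([0.544, 0.321, -0.0], 0.56)]
grip [([0.473, -0.32, 0.054], 0.73)]
scale [([0.541, 0.322, -0.0], 0.88)]
scale_top [([0.546, 0.319, 0.043], 0.84), ([0.542, 0.318, -0.002], 0.64)]
piece_a [([0.464, -0.041, -0.002], 0.65), ([0.712, 0.038, 0.256], 0.61), ([
[... 647 characters left out ...]
mp_bar [([0.503, 0.038, 0.266], 0.7)]
bin [([0.577, -0.336, 0.002], 0.6)]
grip [([0.469, -0.313, 0.052], 0.87), ([0.649, 0.04, 0.001], 0.18), ([0.41, -0.574, -0.0], 0.16)]
scale [([0.546, 0.322, 0.002], 0.69), ([0.605, 0.511, 0.001], 0.58)]
scale_top [([0.545, 0.318, 0.044], 0.89)]
piece_a [([0.776, -0.19, 0.015], 0.79), ([0.77, 0.041, 0.287], 0.75), ([0.82, 0.249, 0.017], 0.59), ([0.715, 0.04, 0.26], 0.56)]
oil [([0.603, 0.511, -0.001], 0.87), ([0.577, -0.339, 0.001], 0.7)]
mug [([0.614, -0.504, -0.0], 0.69), ([0.647, 0.042, 0.202], 0.2)]
tape [([0.429, 0.098, -0.002], 0.82)]
screwdriver [([0.471, -0.039, 0.002], 0.85)]
wrench [([0.408, -0.572, -0.001], 0.66), ([0.768, 0.042, 0.289], 0.47)]
```

View pics/side0.png

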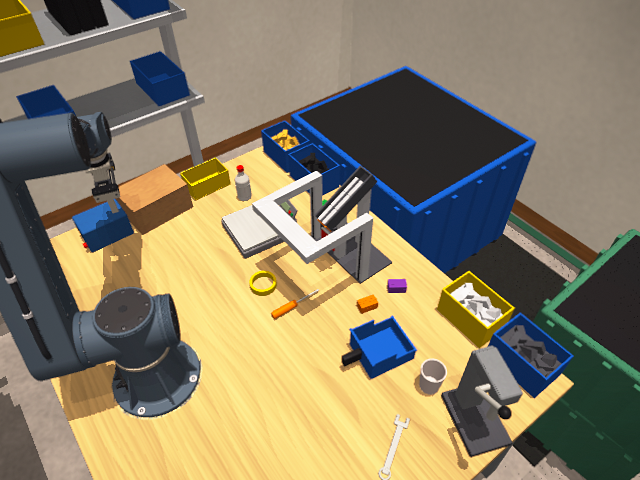

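View pics/top0.png

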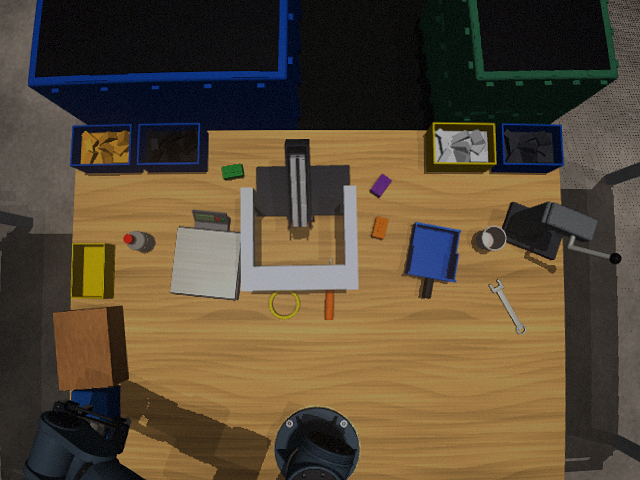

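The job bin is the blue one with the black grip, at top (433,252), grip (427,288). The blue bin at top (95,400) has no black grip and sits under the arm. The dispenser is at (298,190), the lamp bar at (300,278) and the scale at (207,262). The orange, purple and green blocks at (380,228), (380,185) and (232,172) are look-alikes, so I leave them. Next I measure the yaws and confirm the bin in a crop.

```bash
python3 - <<'E'
from h import *
np.set_printoptions(precision=4,suppress=True)
def rect(P): 
    r=cv2.minAreaRect((P[:,:2]*1000).astype(np.float32)); return [np.round(x,1) for x in (r[0],r[1])],round(r[2],1)
for v in('top','side'):
    p=env.grab_frame(v)
    vv,uu=np.nonzero(p['depth']>0); W=np.zeros((480,640,3)); W[vv,uu]=px2w(p,np.c_[uu,vv])
    def sel(c,r,z0,z1):
        m=(abs(W[...,0]-c[0])<r[0])&(abs(W[...,1]-c[1])<r[1])&(W[...,2]>z0)&(W[...,2]<z1); return W[m]
    P=sel((.503,.038),(.06,.2),.275,.31); print(v,'lamp',len(P),rect(P),P[:,2].mean())
    P=sel((.546,.32),(.11,.12),.038,.052); print('platform',len(P),rect(P),np.median(P[:,2]))
    P=sel((.577,-.338),(.12,.12),.05,.1); print('bin rim',len(P),rect(P),P[:,2].max())
    P=sel((.577,-.338),(.15,.12),.02,.1); print('bin',len(P),rect(P))
    g=env.cut_out(p,'grip'); print('grips',[(x['score'],np.argwhere(x['mask']).mean(0)) for x in g[:2]])
    m=(W[...,2]>.06)&(W[...,2]<.078)&(abs(W[...,0]-.471)<.05)&(abs(W[...,1]+.3165)<.05)&(p['frame'].max(2)<70)
    P=W[m]; print('grip top',len(P),rect(P) if len(P)>4 else 0,P.mean(0))
    if v=='side':
        c=p['frame'][300:420,320:460]; cv2.imwrite('pics/crop.png',cv2.resize(c,None,fx=5,fy=5,interpolation=2)[:,:,::-1])
o=env.observe(); print(R.from_quat(o['tool_rot']).as_matrix())
E
```

```text
top lamp 3211 ([array([516.9,  35.7]), array([ 91.7, 278. ])], 0.1) 0.2958232030647203
platform 4097 ([array([548.3, 318. ]), array([195.7, 199.2])], 84.3) 0.04571907377182516
bin rim 602 ([array([ 553.5, -332.9]), array([138.4, 194.9])], 79.8) 0.09637845673668277
bin 909 ([array([ 546.6, -331.6]), array([138.4, 209.5])], 79.8)
grips [(0.63, array([254.4155, 432.3705]))]
grip top 146 ([array([ 471.5, -317.9]), array([20.9, 56.3])], 77.1) [ 0.4717 -0.318   0.0696]
side lamp 1878 ([array([516.2,  38.1]), array([ 93.2, 287.7])], 0.0) 0.29373583774428536
platform 1285 ([array([517.1, 322.4]), array([203.3, 134.4])], 84.9) 0.04556615613817927
bin rim 879 ([array([ 557.1, -333.8]), array([139.2, 200.8])], 78.7) 0.09457944759491643
bin 1583 ([array([ 549.6, -332.3]), array([139.2, 216.2])], 78.7)
grips [(0.62, array([346.3849, 379.0845])), (0.62, array([199.4241, 339.9241]))]
grip top 140 ([array([ 473.6, -320. ]), array([21.5, 61.1])], 86.3) [ 0.4733 -0.3205  0.0688]
[[ 0.2714 -0.     -0.9625]
 [ 0.9625  0.      0.2714]
 [-0.     -1.      0.    ]]
```

View pics/crop.png

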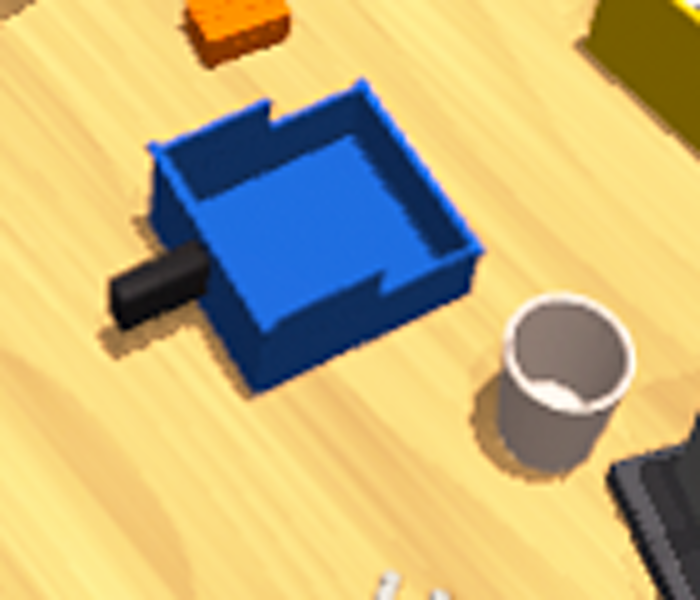

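Crop confirms it: the blue bin with the low front to the right and the black grip at the left. Its yaw is about -11°. The dispenser yaw is about 0° and the scale about -5.5°. Now I plan the approach.

```bash
cat > plan.py <<'E'
from h import *
def rot(yaw,tilt):
    return R.from_euler('z',yaw,degrees=True)*R.from_euler('y',-tilt,degrees=True)*R.from_matrix(np.array([[0,0,-1],[1,0,0],[0,-1,0]]))
def tcp(grip,yaw,tilt,back=0): return np.array(grip)+(0.019-back)*rot(yaw,tilt).as_matrix()[:,1]
def plan(wps,clo,start=None):
    "wps: (pos,yaw,tilt,rows)"
    o=env.observe(); p,r=(o['tcp_pos'],R.from_quat(o['tool_rot'])) if start is None else start
    out=[]
    for P,y,t,n in wps:
        p0,r0=p,r; rt=rot(y,t); dv=(r0.inv()*rt).as_rotvec()
        for i in range(1,n+1):
            tp=p0+(np.array(P)-p0)*i/n; tr=r0*R.from_rotvec(dv*i/n)
            s=np.round(r.inv().apply(tp-p)*100,1)+0.; a=np.round((r.inv()*tr).as_rotvec(degrees=True),1)+0.
            p=p+r.apply(s/100); r=r*R.from_rotvec(a,degrees=True)
            out.append([clo,*s.tolist(),*a.tolist()])
    for i in range(0,len(out),5): print('['+','.join('['+','.join('%g'%x for x in q)+']' for q in out[i:i+5])+']')
    print('end',p.round(4)); return p,r
def state():
    o=env.observe(); r=R.from_quat(o['tool_rot']); m=r.as_matrix()
    print('t',o['time_s'],'tcp',o['tcp_pos'].round(4),'y',m[:,1].round(3),'x',m[:,0].round(3),'F',o['ft_force'].round(1),'w',round(o['gripper_width'],4),'q',o['joint_positions'].round(2))
E
python3 - <<'E'
from plan import *
g=[.4725,-.319,.05]
plan([([.30,.08,.27],-12,0,11),([.36,-.19,.24],-11,20,6),(tcp(g,-11,40,.11),-11,40,4)],0)
print(tcp(g,-11,40,.11),tcp(g,-11,40))
E
```

```text
[[0,-3.6,-0.5,-2.4,0,-0.3,0],[0,-3.5,-0.4,-2.4,0,-0.4,0],[0,-3.6,-0.5,-2.4,0,-0.3,0],[0,-3.6,-0.5,-2.4,0,-0.4,0],[0,-3.6,-0.4,-2.3,0,-0.3,0]]
[[0,-3.7,-0.5,-2.3,0,-0.3,0],[0,-3.6,-0.5,-2.4,0,-0.4,0],[0,-3.7,-0.4,-2.2,0,-0.3,0],[0,-3.6,-0.5,-2.3,0,-0.4,0],[0,-3.7,-0.5,-2.2,0,-0.3,0]]
[[0,-3.7,-0.4,-2.2,0,-0.3,0],[0,-4.2,0.5,-1.9,-3.3,-0.2,0],[0,-4.2,0.6,-1.9,-3.4,-0.1,-0.1],[0,-4.2,0.7,-1.8,-3.3,-0.2,0],[0,-4.2,0.8,-1.8,-3.3,-0.2,0]]
[[0,-4.2,0.9,-1.7,-3.4,-0.2,-0.1],[0,-4.3,1,-1.6,-3.3,-0.1,0],[0,-2.6,3.5,-0.8,-5,0,0],[0,-2.6,3.5,-0.5,-5,0,0],[0,-2.7,3.6,-0.1,-5,0,0]]
[[0,-2.6,3.6,0.1,-5,0,0]]
end [ 0.4155 -0.3081  0.1196]
[ 0.41508102 -0.30783888  0.11971004] [ 0.48448858 -0.32133034  0.03544516]
```

Request:
{"op": "drive_tool", "data": {"motion": [[0,-3.6,-0.5,-2.4,0,-0.3,0],[0,-3.5,-0.4,-2.4,0,-0.4,0],[0,-3.6,-0.5,-2.4,0,-0.3,0],[0,-3.6,-0.5,-2.4,0,-0.4,0],[0,-3.6,-0.4,-2.3,0,-0.3,0]]}}

```text
time_s: 2.2
tcp_pos: [0.2178, 0.3241, 0.2419]
tool_rot: [-0.557, -0.436, 0.435, 0.557]
ft_force: [1.3, 0.6, -0.2]
gripper_width: 0.0932
```

Request:
{"op": "drive_tool", "data": {"motion": [[0,-3.7,-0.5,-2.3,0,-0.3,0],[0,-3.6,-0.5,-2.4,0,-0.4,0],[0,-3.7,-0.4,-2.2,0,-0.3,0],[0,-3.6,-0.5,-2.3,0,-0.4,0],[0,-3.7,-0.5,-2.2,0,-0.3,0]]}}

```text
time_s: 2.7
tcp_pos: [0.2864, 0.1196, 0.2661]
tool_rot: [0.551, 0.444, -0.443, -0.551]
ft_force: [2.0, 0.9, -0.2]
gripper_width: 0.0931
```

Request:
{"op": "drive_tool", "data": {"motion": [[0,-3.7,-0.4,-2.2,0,-0.3,0],[0,-4.2,0.5,-1.9,-3.3,-0.2,0],[0,-4.2,0.6,-1.9,-3.4,-0.1,-0.1],[0,-4.2,0.7,-1.8,-3.3,-0.2,0],[0,-4.2,0.8,-1.8,-3.3,-0.2,0]]}}

```text
time_s: 3.2
tcp_pos: [0.34, -0.1017, 0.2504]
tool_rot: [0.608, 0.497, -0.393, -0.478]
ft_force: [1.6, 0.7, -0.4]
gripper_width: 0.0932
```

Request:
{"op": "drive_tool", "data": {"motion": [[0,-4.2,0.9,-1.7,-3.4,-0.2,-0.1],[0,-4.3,1,-1.6,-3.3,-0.1,0],[0,-2.6,3.5,-0.8,-5,0,0],[0,-2.6,3.5,-0.5,-5,0,0],[0,-2.7,3.6,-0.1,-5,0,0]]}}

```text
time_s: 3.7
tcp_pos: [0.4066, -0.2623, 0.1739]
tool_rot: [0.678, 0.551, -0.304, -0.379]
ft_force: [-0.7, -2.5, -0.5]
gripper_width: 0.0932
```

Request:
{"op": "drive_tool", "data": {"motion": [[0,-2.6,3.6,0.1,-5,0,0],[0,0,0,0,0,0,0]]}}

```text
time_s: 3.9
tcp_pos: [0.4396, -0.2825, 0.1742]
tool_rot: [0.69, 0.547, -0.295, -0.369]
ft_force: [-0.6, -0.5, 0.4]
gripper_width: 0.0933
```

```bash
python3 - <<'E'
from plan import *
state()
p=env.grab_frame('side')
for q in('grip','bin'): print(q,[(np.round(x['centre'],4).tolist(),round(x['score'],2)) for x in env.place_of(p,q)[:3]])
g=[.4725,-.319,.05]
plan([(tcp(g,-11,40),-11,40,5)],0)
E
```

```text
t 3.9 tcp [ 0.4396 -0.2825  0.1742] y [ 0.538 -0.127 -0.833] x [ 0.226  0.974 -0.003] F [-0.6 -0.5  0.4] w 0.0933 q [-0.83  0.19  2.15  0.83  0.43 -2.87]
grip [([0.476, -0.3191, 0.0515], 0.67)]
bin [([0.573, -0.3397, 0.0016], 0.85)]
[[0,-0.6,2.9,0.6,-1.3,-0.3,-0.3],[0,-0.6,2.9,0.7,-1.3,-0.3,-0.2],[0,-0.6,2.9,0.8,-1.3,-0.2,-0.3],[0,-0.6,2.9,0.8,-1.3,-0.3,-0.2],[0,-0.6,2.8,0.9,-1.3,-0.3,-0.3]]
end [ 0.4842 -0.3211  0.0358]
```

Joint 6 is at its limit. The grasp is symmetric, so I turn the tool half a turn about its y.

Request:
{"op": "drive_tool", "data": {"motion": [[0,0,-1,0,0,8.5,0],[0,0,-1,0,0,8.5,0],[0,0,0,0,0,8.5,0],[0,0,0,0,0,8.5,0],[0,0,0,0,0,8.5,0]]}}

```text
time_s: 4.55
tcp_pos: [0.4268, -0.2776, 0.192]
tool_rot: [0.75, 0.376, -0.024, -0.544]
ft_force: [0.5, -0.1, 0.3]
gripper_width: 0.0928
```

```bash
python3 - <<'E'
from plan import *
state()
E
```

```text
t 4.55 tcp [ 0.4268 -0.2776  0.192 ] y [ 0.538 -0.127 -0.833] x [0.717 0.589 0.373] F [ 0.5 -0.1  0.3] w 0.0928 q [-0.84  0.13  2.16  0.77  0.48 -2.07]
```

Joint 6 is turning the right way, so I carry on.

Request:
{"op": "drive_tool", "data": {"motion": [[0,0,0,0,0,8.5,0],[0,0,0,0,0,8.5,0],[0,0,0,0,0,8.5,0],[0,0,0,0,0,8.5,0],[0,0,0,0,0,8.5,0]]}}

```text
time_s: 5.05
tcp_pos: [0.4268, -0.2776, 0.1919]
tool_rot: [0.708, 0.153, 0.25, -0.643]
ft_force: [-0.2, 0.3, 0.3]
gripper_width: 0.0929
```

Request:
{"op": "drive_tool", "data": {"motion": [[0,0,0,0,0,8.5,0],[0,0,0,0,0,8.5,0],[0,0,0,0,0,8.5,0],[0,0,0,0,0,8.5,0],[0,0,0,0,0,8.5,0]]}}

```text
time_s: 5.55
tcp_pos: [0.4268, -0.2776, 0.1919]
tool_rot: [-0.569, 0.09, -0.489, 0.655]
ft_force: [0.2, -0.4, 0.2]
gripper_width: 0.0927
```

Request:
{"op": "drive_tool", "data": {"motion": [[0,0,0,0,0,8.5,0],[0,0,0,0,0,8.5,0],[0,0,0,0,0,8.5,0],[0,0,0,0,0,8.5,0],[0,0,0,0,0,8.5,0]]}}

```text
time_s: 6.05
tcp_pos: [0.4268, -0.2776, 0.1919]
tool_rot: [0.353, -0.322, 0.662, -0.577]
ft_force: [0.4, 0.2, 0.2]
gripper_width: 0.0931
```

```bash
sed -i "s/return R.from_euler('z',yaw,degrees=True)\*\(.*\)$/return R.from_euler('z',yaw,degrees=True)*\1*R.from_euler('y',180,degrees=True)/" plan.py; python3 - <<'E'
from plan import *
state()
g=[.473,-.319,.05]
s=plan([(tcp(g,-11,40,.10),-11,40,3),(tcp(g,-11,40),-11,40,4)],0)
E
```

```text
t 6.05 tcp [ 0.4268 -0.2776  0.1919] y [ 0.538 -0.126 -0.834] x [-0.084 -0.992  0.096] F [0.4 0.2 0.2] w 0.0931 q [-0.84  0.13  2.16  0.77  0.48  0.16]
[[0,0.8,2.3,-1.6,2.2,2.7,0.3],[0,0.9,2.2,-1.6,2.2,2.8,0.2],[0,1,2.1,-1.6,2.2,2.7,0.3],[0,0,2.5,0,0,0,0],[0,0,2.5,0,0,0,0]]
[[0,0,2.5,0,0,0,0],[0,0,2.5,0,0,0,0]]
end [ 0.4852 -0.3218  0.0356]
```

Request:
{"op": "drive_tool", "data": {"motion": [[0,0.8,2.3,-1.6,2.2,2.7,0.3],[0,0.9,2.2,-1.6,2.2,2.8,0.2],[0,1,2.1,-1.6,2.2,2.7,0.3],[0,0,0,0,0,0,0]]}}

```text
time_s: 6.45
tcp_pos: [0.4226, -0.305, 0.1201]
tool_rot: [0.28, -0.326, 0.692, -0.58]
ft_force: [0.2, -0.4, 0.0]
gripper_width: 0.0929
```

```bash
python3 - <<'E'
from plan import *
state()
g=[.473,-.319,.05]
s=plan([(tcp(g,-11,40),-11,40,4)],0)
E
```

```text
t 6.45 tcp [ 0.4226 -0.305   0.1201] y [ 0.62  -0.115 -0.776] x [-0.171 -0.985  0.009] F [ 0.2 -0.4  0. ] w 0.0929 q [-0.95  0.32  2.22  1.43  0.46 -0.51]
[[0,0.1,2.7,-0.1,0.2,0.3,-0.1],[0,0.1,2.6,-0.1,0.2,0.3,-0.1],[0,0.1,2.7,-0.1,0.3,0.3,-0.1],[0,0.1,2.6,-0.1,0.2,0.3,0]]
end [ 0.4849 -0.3209  0.0357]
```

Request:
{"op": "drive_tool", "data": {"motion": [[0,0.1,2.7,-0.1,0.2,0.3,-0.1],[0,0.1,2.6,-0.1,0.2,0.3,-0.1],[0,0.1,2.7,-0.1,0.3,0.3,-0.1],[0,0.1,2.6,-0.1,0.2,0.3,0],[0,0,0,0,0,0,0]]}}

```text
time_s: 6.95
tcp_pos: [0.4876, -0.3203, 0.0376]
tool_rot: [0.27, -0.325, 0.698, -0.579]
ft_force: [-0.6, 0.4, 1.1]
gripper_width: 0.0931
```

```bash
python3 - <<'E'
from plan import *
state()
p=env.grab_frame('side'); c=p['frame'][260:420,280:480]; cv2.imwrite('pics/pre.png',cv2.resize(c,None,fx=4,fy=4,interpolation=2)[:,:,::-1].copy()[:600])
print(w2px(p,[.473,-.319,.05]))
E
```

```text
t 6.95 tcp [ 0.4876 -0.3203  0.0376] y [ 0.632 -0.12  -0.765] x [-0.185 -0.983  0.001] F [-0.6  0.4  1.1] w 0.0931 q [-0.85  0.59  2.11  1.89  0.43 -0.89]
[[351.14869313 357.52375618]]
```

View pics/pre.png

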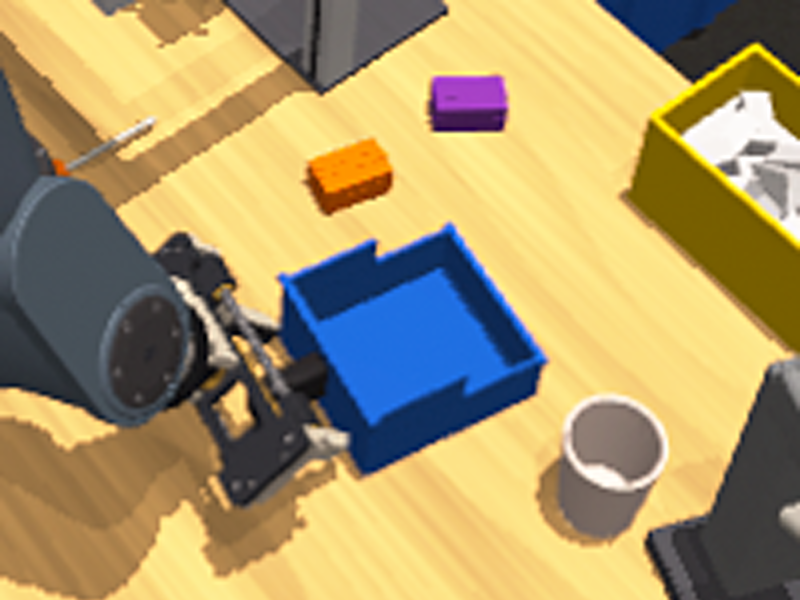

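The fingers straddle the black grip (crop ~(305,375)). I close on it with 60 N.

Request:
{"op": "drive_tool", "data": {"motion": [[1,0,0,0,0,0,0],[1,0,0,0,0,0,0],[1,0,0,0,0,0,0],[1,0,0,0,0,0,0],[1,0,0,0,0,0,0]], "squeeze": 60}}

```text
time_s: 7.5
tcp_pos: [0.4864, -0.3216, 0.0381]
tool_rot: [0.27, -0.324, 0.699, -0.577]
ft_force: [0.0, 0.0, 0.4]
gripper_width: 0.0575
```

Request:
{"op": "drive_tool", "data": {"motion": [[1,0,0,0,0,0,0],[1,0,0,0,0,0,0],[1,0,0,0,0,0,0]]}}

```text
time_s: 7.8
tcp_pos: [0.4865, -0.3215, 0.0378]
tool_rot: [0.27, -0.324, 0.699, -0.577]
ft_force: [-1.4, -0.4, 0.7]
gripper_width: 0.0333
```

```bash
python3 - <<'E'
from plan import *
state()
for v in('side','top'):
    p=env.grab_frame(v)
    for q in('grip','bin'): print(q,[(np.round(x['centre'],4).tolist(),round(x['score'],2)) for x in env.place_of(p,q)[:2]])
E
```

```text
t 7.8 tcp [ 0.4865 -0.3215  0.0378] y [ 0.632 -0.123 -0.765] x [-0.188 -0.982  0.003] F [-1.4 -0.4  0.7] w 0.0333 q [-0.86  0.59  2.11  1.9   0.43 -0.9 ]
grip [([0.476, -0.3169, 0.0524], 0.9), ([0.5447, 0.3199, 0.0438], 0.52)]
bin [([0.5758, -0.3389, -0.0014], 0.66)]
grip [([0.4676, -0.3158, 0.0518], 0.86)]
bin [([0.5739, -0.3347, 0.0026], 0.92)]
```

Slow fingers, so I keep closing and then lift slightly.

Request:
{"op": "drive_tool", "data": {"motion": [[1,0,0,0,0,0,0],[1,0,0,0,0,0,0],[1,0,0,0,0,0,0],[1,0,0,0,0,0,0],[1,0,0,0,0,0,0]]}}

```text
time_s: 8.6
tcp_pos: [0.4865, -0.3215, 0.0378]
tool_rot: [0.27, -0.324, 0.699, -0.577]
ft_force: [0.4, 1.6, -0.1]
gripper_width: 0.0197
```

```bash
python3 - <<'E'
from plan import *
state()
m=R.from_quat(env.observe()['tool_rot']); p=env.observe()['tcp_pos']
y=np.degrees(np.arctan2(-m.as_matrix()[0,0]*-1,-m.as_matrix()[1,0])); print('tool yaw of bin-y', np.degrees(np.arctan2(m.as_matrix()[0,0],-m.as_matrix()[1,0])), 'tilt',np.degrees(np.arcsin(np.hypot(*m.as_matrix()[:2,1]))))
E
```

```text
t 8.6 tcp [ 0.4865 -0.3215  0.0378] y [ 0.633 -0.123 -0.765] x [-0.188 -0.982  0.003] F [ 0.4  1.6 -0.1] w 0.0197 q [-0.86  0.59  2.11  1.9   0.43 -0.9 ]
tool yaw of bin-y -10.844886232623335 tilt 40.12414724333114
```

```bash
cat > kin.py <<'E'
from plan import *
from scipy.optimize import least_squares
D=[([1.2114,.3512,1.6525,0,1.1391,-.0846],[.1491,.529,.2181]),([-.83,.19,2.15,.83,.43,-2.87],[.4396,-.2825,.1742]),([-.84,.13,2.16,.77,.48,-2.07],[.4268,-.2776,.192]),
([-.95,.32,2.22,1.43,.46,-.51],[.4226,-.305,.1201]),([-.85,.59,2.11,1.89,.43,-.89],[.4876,-.3203,.0376])]
E_=R.from_euler
def fk(q,k):
    a1,d1,L1,L2,e,Lt=k
    r1=E_('z',q[0]);r2=r1*E_('y',q[1]);r3=r2*E_('y',q[2]);r6=r3*E_('z',q[3])*E_('y',q[4])*E_('z',q[5])
    return r1.apply([a1,0,d1])+r2.apply([0,0,L1])+r3.apply([e,0,L2])+r6.apply([0,0,Lt]),r6
s=least_squares(lambda k:np.ravel([fk(q,k)[0]-p for q,p in D]),[0,.3,.4,.4,0,.25],loss='soft_l1',f_scale=.01)
k=s.x
C=None
def setC():
    global C
    o=env.observe(); C=fk(o['joint_positions'],k)[1].inv()*R.from_quat(o['tool_rot']); return o
def ik(p,r,q0):
    f=lambda q:np.r_[(fk(q,k)[0]-p)*10,((fk(q,k)[1]*C).inv()*r).as_rotvec()]
    lo=np.array([-2.75,-.79,.01,-1.57,.07,-2.87]);hi=np.array([2.75,2.1,2.65,4.71,3.14,2.87])
    s=least_squares(f,np.clip(q0,lo+1e-3,hi-1e-3),bounds=(lo,hi)); return s.x,np.abs(s.fun).max()
E
python3 - <<'E'
from kin import *
np.set_printoptions(precision=3,suppress=True)
print(k,s.fun.round(3)); o=setC(); q0=o['joint_positions']; p0=o['tcp_pos']
print(ik(p0,R.from_quat(o['tool_rot']),q0), (fk(D[0][0],k)[1]*C).as_matrix())
for tilt in (35,40,45,50):
  off=np.array([.0905,0,-.0378])
  for name,c,y in(('lift',[.5755,-.339,.08],-10.84),('mid',[.53,-.15,.09],-5),('stage',[.50,.04,.065],0),('stage2',[.53,.04,.065],0),('press',[.603,.04,.065],0),('out',[.5,.04,.08],0),('scale',[.546,.319,.08],-5),('scale20',[.546,.319,.08],20)):
    cz=E_('z',y,degrees=True); g=np.array(c)+cz.apply([-.105,0,.05]); q,e=ik(tcp(g,y,tilt),rot(y,tilt),q0 if name=='lift' else q); print(tilt,name,q,round(e,3))
E
```

```text
[-0.096  0.391  0.591  0.551  0.116  0.395] [ 0.047 -0.006 -0.004 -0.005 -0.013  0.    -0.001 -0.007  0.005  0.001
  0.011  0.006  0.001  0.    -0.006]Traceback (most recent call last):
  File "<stdin>", line 4, in <module>
  File "scipy/spatial/transform/_rotation.pyx", line 2691, in scipy.spatial.transform._rotation.Rotation.__mul__
  File "<stringsource>", line 415, in View.MemoryView.memoryview.__getitem__
  File "<stringsource>", line 750, in View.MemoryView.memview_slice
  File "<stringsource>", line 818, in View.MemoryView.slice_memviewslice
  File "<stringsource>", line 1253, in View.MemoryView._err_dim
IndexError: Index out of bounds (axis 0)
```

```bash
cat > kin.py <<'E'
from plan import *
from scipy.optimize import least_squares
o_=env.observe()
D=[([1.2114,.3512,1.6525,0,1.1391,-.0846],[.1491,.529,.2181],[0,0,-1]),([-.83,.19,2.15,.83,.43,-2.87],[.4396,-.2825,.1742],[.538,-.127,-.833]),([-.84,.13,2.16,.77,.48,-2.07],[.4268,-.2776,.192],[.538,-.127,-.833]),
([-.95,.32,2.22,1.43,.46,-.51],[.4226,-.305,.1201],[.62,-.115,-.776]),([-.85,.59,2.11,1.89,.43,-.89],[.4876,-.3203,.0376],[.632,-.12,-.765]),
(o_['joint_positions'],o_['tcp_pos'],R.from_quat(o_['tool_rot']).as_matrix()[:,1])]
E_=R.from_euler
S=[1,1]
def fk(q,k):
    a1,d1,L1,L2,e,Lt=k
    r1=E_('z',q[0]);r2=r1*E_('y',q[1]);r3=r2*E_('y',q[2]);r6=r3*E_('z',S[0]*q[3])*E_('y',q[4])*E_('z',S[1]*q[5])
    return r1.apply([a1,0,d1])+r2.apply([0,0,L1])+r3.apply([e,0,L2])+r6.apply([0,0,Lt]),r6
def fit(): return least_squares(lambda k:np.ravel([fk(q,k)[0]-p for q,p,_ in D]),[0,.3,.5,.4,0,.25])
E
python3 - <<'E'
import kin; from kin import *
np.set_printoptions(precision=3,suppress=True)
for a in(1,-1):
    S[0]=a; s=fit(); print(a,s.x,abs(s.fun).max()); print(s.fun)
    for q,p,y in D: print(fk(q,s.x)[1].as_matrix()[:,2],np.array(y))
E
```

```text
1 [-0.091  0.389  0.568  0.533  0.1    0.395] 0.04277778962173093
[ 0.043 -0.018 -0.005 -0.006 -0.012  0.001 -0.002 -0.006  0.005  0.002
  0.01   0.007  0.001  0.001 -0.004  0.    -0.    -0.004]
[-0.    -0.001 -1.   ] [ 0  0 -1]
[ 0.536 -0.13  -0.834] [ 0.538 -0.127 -0.833]
[ 0.539 -0.12  -0.834] [ 0.538 -0.127 -0.833]
[ 0.623 -0.115 -0.774] [ 0.62  -0.115 -0.776]
[ 0.632 -0.119 -0.766] [ 0.632 -0.12  -0.765]
[ 0.633 -0.123 -0.765] [ 0.633 -0.123 -0.765]
-1 [ 0.504 -0.467  0.024 -0.089 -0.303 -0.383] 0.04766441997758633
[ 0.048 -0.005  0.033 -0.028  0.008 -0.018 -0.023  0.011 -0.029  0.027
 -0.033 -0.023 -0.005  0.     0.019 -0.005 -0.001  0.018]
[-0.    -0.001 -1.   ] [ 0  0 -1]
[ 0.082 -0.545 -0.834] [ 0.538 -0.127 -0.833]
[ 0.06  -0.549 -0.834] [ 0.538 -0.127 -0.833]
[-0.092 -0.626 -0.774] [ 0.62  -0.115 -0.776]
[ 0.037 -0.642 -0.766] [ 0.632 -0.12  -0.765]
[ 0.033 -0.644 -0.765] [ 0.633 -0.123 -0.765]
```

```bash
python3 - <<'E'
s=open('kin.py').read()
s=s.replace("a1,d1,L1,L2,e,Lt=k","a1,d1,L1,L2,e,Lt,b,w=k").replace("r6=r3*E_('z',S[0]*q[3])*E_('y',q[4])*E_('z',S[1]*q[5])","r5=r3*E_('z',q[3])*E_('y',q[4]);r6=r5*E_('z',q[5])").replace("r1.apply([a1,0,d1])","r1.apply([a1,b,d1])").replace("r6.apply([0,0,Lt])","r5.apply([w,0,Lt])").replace("0,.25]","0,.25,.05,0]").replace("S=[1,1]\n","")
s+='''
k=fit().x
C=fk(o_['joint_positions'],k)[1].inv()*R.from_quat(o_['tool_rot'])
LO=np.array([-2.75,-.79,.01,-1.57,.07,-2.87]);HI=np.array([2.75,2.1,2.65,4.71,3.14,2.87])
def ik(p,r,q0):
    f=lambda q:np.r_[(fk(q,k)[0]-p)*10,((fk(q,k)[1]*C).inv()*r).as_rotvec()]
    s=least_squares(f,np.clip(q0,LO+1e-3,HI-1e-3),bounds=(LO,HI)); return s.x,np.abs(s.fun).max()
'''
open('kin.py','w').write(s)
E
cat > t.py <<'E'
from kin import *
np.set_printoptions(precision=3,suppress=True)
print(k,fit().fun)
for tilt in (33,40,45):
  q=o_['joint_positions']
  for name,c,y in(('lift',[.5755,-.339,.08],-10.84),('mid',[.53,-.15,.09],-5),('stage',[.50,.04,.065],0),('stage2',[.54,.04,.065],0),('press',[.603,.04,.065],0),('out',[.5,.04,.08],0),('scale',[.546,.319,.08],-5),('scale20',[.546,.319,.08],20)):
    cz=E_('z',y,degrees=True); g=np.array(c)+cz.apply([-.105,0,.05]); q,e=ik(tcp(g,y,tilt),rot(y,tilt),q); print(tilt,name,q,round(e,3))
E
python3 t.py
```

```text
[-0.001  0.257  0.487  0.436  0.039  0.278  0.047 -0.002] [-0.     0.     0.    -0.002 -0.002 -0.002  0.001  0.002  0.     0.001
  0.     0.002 -0.     0.    -0.    -0.001 -0.001 -0.001]
33 lift [-0.822  0.401  2.04   1.004  0.392  0.051] 0.0
33 mid [-0.569  0.185  2.342  1.23   0.271 -0.06 ] 0.0
33 stage [-0.026  0.176  2.479  2.985  0.09  -1.436] 0.0
33 stage2 [-0.023  0.234  2.393  2.941  0.07  -1.39 ] 0.007
33 press [-0.031  0.323  2.269  2.617  0.07  -1.073] 0.035
33 out [-0.033  0.129  2.482  2.763  0.07  -1.221] 0.021
33 scale [ 0.736  0.41   2.129  4.71   0.408 -2.478] 0.129
33 scale20 [ 0.513  0.333  2.197  4.577  0.084 -2.87 ] 0.052
40 lift [-0.857  0.41   2.1    1.459  0.412 -0.422] 0.0
40 mid [-0.61   0.202  2.406  1.844  0.34  -0.704] 0.0
40 stage [-0.029  0.211  2.547  3.081  0.314 -1.535] 0.0
40 stage2 [-0.025  0.26   2.457  3.082  0.273 -1.533] 0.0
40 press [-0.02   0.336  2.312  3.078  0.205 -1.524] 0.0
40 out [-0.029  0.151  2.537  3.064  0.246 -1.518] 0.0
40 scale [ 0.78   0.433  2.114  4.71   0.509 -2.452] 0.062
40 scale20 [ 0.53   0.34   2.226  3.935  0.163 -2.219] 0.0
45 lift [-0.883  0.426  2.139  1.725  0.475 -0.704] 0.0
45 mid [-0.641  0.228  2.449  2.107  0.448 -0.996] 0.0
45 stage [-0.032  0.257  2.592  3.094  0.493 -1.551] 0.0
45 stage2 [-0.027  0.296  2.501  3.097  0.441 -1.55 ] 0.0
45 press [-0.021  0.361  2.357  3.099  0.361 -1.546] 0.0
45 out [-0.032  0.19   2.584  3.086  0.419 -1.543] 0.0
45 scale [ 0.812  0.454  2.102  4.71   0.585 -2.429] 0.018
45 scale20 [ 0.54   0.359  2.269  3.622  0.294 -1.898] 0.0
```

```bash
cat > t.py <<'E'
from kin import *
np.set_printoptions(precision=3,suppress=True)
for y in (0,5,8,12,16):
  q=np.array([.53,.34,2.226,3.935,.163,-2.2])
  for z in (.045,.09,.12):
    cz=E_('z',y,degrees=True); T=np.array([.546,.319,z])+cz.apply([-.0905,0,.0378]); q,e=ik(T,rot(y,40.1),q); print(y,z,q,round(e,3))
OFF=np.array([-.0905,0,.0378])
def W(c,y): return np.array(c)+E_('z',y,degrees=True).apply(OFF)
print('--plan')
L=[(W([.5735,-.338,.05],-10.84),-10.84,40.1,4),(W([.56,-.325,.10],-10),-10,40.1,3),(W([.505,.0,.09],0),0,40.1,14),(W([.505,.04,.065],0),0,40.1,3)]
plan(L,1)
q=o_['joint_positions'];p,r=o_['tcp_pos'],R.from_quat(o_['tool_rot'])
for P,y,t,n in L:
    dv=(r.inv()*rot(y,t)).as_rotvec()
    for i in range(1,n+1):
        q2,e=ik(p+(P-p)*i/n,r*R.from_rotvec(dv*i/n),q); print(q2,round(e,3),'step',abs(q2-q).max().round(3)); q=q2
    p,r=P,rot(y,t)
E
python3 t.py
```

```text
0 0.045 [ 0.742  0.482  2.112  4.696  0.45  -2.512] 0.0
0 0.09 [ 0.739  0.386  2.135  4.71   0.446 -2.558] 0.048
0 0.12 [ 0.739  0.324  2.147  4.71   0.446 -2.58 ] 0.085
5 0.045 [ 0.697  0.464  2.152  4.518  0.385 -2.442] 0.0
5 0.09 [ 0.696  0.362  2.151  4.71   0.376 -2.658] 0.02
5 0.12 [ 0.695  0.3    2.164  4.71   0.374 -2.678] 0.06
8 0.045 [ 0.667  0.454  2.173  4.391  0.349 -2.382] 0.0
8 0.09 [ 0.667  0.349  2.16   4.71   0.33  -2.722] 0.004
8 0.12 [ 0.665  0.286  2.173  4.71   0.328 -2.739] 0.046
12 0.045 [ 0.624  0.442  2.198  4.191  0.304 -2.275] 0.0
12 0.09 [ 0.624  0.334  2.182  4.596  0.264 -2.696] 0.0
12 0.12 [ 0.623  0.269  2.184  4.71   0.261 -2.824] 0.029
16 0.045 [ 0.578  0.433  2.218  3.948  0.266 -2.127] 0.0
16 0.09 [ 0.577  0.322  2.202  4.409  0.2   -2.601] 0.0
16 0.12 [ 0.577  0.256  2.197  4.671  0.19  -2.87 ] 0.018
--plan
[[1,0,-1,0.8,0,0,0],[1,0,-1,0.7,0,0,0.1],[1,0,-1,0.8,0,0.1,0],[1,0,-0.9,0.8,0,0,0],[1,-0.3,-1.6,0.7,0,-0.2,0.2]]
[[1,-0.3,-1.7,0.6,0,-0.2,0.2],[1,-0.3,-1.6,0.7,0,-0.2,0.2],[1,-2.1,-0.4,-0.6,0,-0.5,0.5],[1,-2.1,-0.5,-0.7,0,-0.6,0.4],[1,-2.1,-0.
[... 1165 characters left out ...]
9  0.214  2.349  1.664  0.362 -0.563] 0.0 step 0.059
[-0.636  0.196  2.379  1.728  0.347 -0.604] 0.0 step 0.064
[-0.588  0.178  2.408  1.8    0.331 -0.648] 0.0 step 0.071
[-0.535  0.163  2.434  1.88   0.313 -0.697] 0.0 step 0.08
[-0.478  0.148  2.457  1.972  0.294 -0.753] 0.0 step 0.092
[-0.415  0.136  2.478  2.079  0.275 -0.819] 0.0 step 0.107
[-0.347  0.125  2.496  2.204  0.255 -0.899] 0.0 step 0.126
[-0.273  0.117  2.51   2.354  0.237 -0.999] 0.0 step 0.149
[-0.196  0.111  2.521  2.531  0.22  -1.122] 0.0 step 0.177
[-0.14   0.143  2.526  2.753  0.24  -1.3  ] 0.0 step 0.222
[-0.084  0.177  2.529  2.935  0.268 -1.436] 0.0 step 0.182
[-0.028  0.211  2.53   3.08   0.3   -1.533] 0.0 step 0.145
```

Request:
{"op": "drive_tool", "data": {"motion": [[1,0,-1,0.8,0,0,0],[1,0,-1,0.7,0,0,0.1],[1,0,-1,0.8,0,0.1,0],[1,0,-0.9,0.8,0,0,0],[1,-0.3,-1.6,0.7,0,-0.2,0.2]]}}

```text
time_s: 9.1
tcp_pos: [0.4806, -0.3173, 0.1044]
tool_rot: [0.27, -0.325, 0.697, -0.579]
ft_force: [0.2, 0.4, -1.2]
gripper_width: 0.0199
```

Request:
{"op": "drive_tool", "data": {"motion": [[1,-0.3,-1.7,0.6,0,-0.2,0.2],[1,-0.3,-1.6,0.7,0,-0.2,0.2],[1,-2.1,-0.4,-0.6,0,-0.5,0.5],[1,-2.1,-0.5,-0.7,0,-0.6,0.4],[1,-2.1,-0.4,-0.6,0,-0.5,0.5]]}}

```text
time_s: 9.6
tcp_pos: [0.4577, -0.2427, 0.1357]
tool_rot: [0.277, -0.318, 0.684, -0.596]
ft_force: [0.3, 0.3, 0.0]
gripper_width: 0.0199
```

```bash
python3 - <<'E'
from plan import *
state()
p=env.grab_frame('side'); c=p['frame'][180:420,220:460]; cv2.imwrite('pics/lift.png',cv2.resize(c,(600,600),interpolation=2)[:,:,::-1])
E
```

```text
t 9.6 tcp [ 0.4577 -0.2427  0.1357] y [ 0.638 -0.087 -0.765] x [-0.137 -0.991 -0.001] F [0.3 0.3 0. ] w 0.0199 q [-0.79  0.27  2.25  1.5   0.41 -0.45]
```

View pics/lift.png

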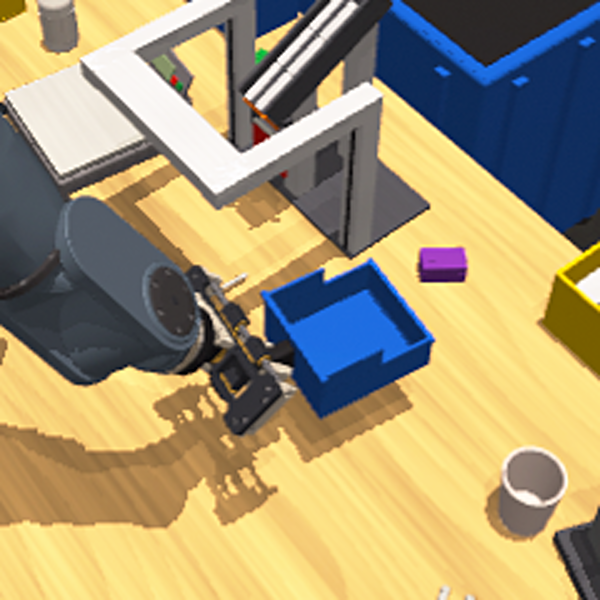

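The bin (crop ~(350,340)) hangs level in the gripper. I carry on to the staging point in front of the dispenser.

Request:
{"op": "drive_tool", "data": {"motion": [[1,-2.2,-0.4,-0.6,0,-0.6,0.4],[1,-2.1,-0.4,-0.5,0,-0.5,0.5],[1,-2.2,-0.3,-0.6,0,-0.6,0.4],[1,-2.1,-0.4,-0.5,0,-0.5,0.5],[1,-2.2,-0.3,-0.5,0,-0.6,0.5]]}}

```text
time_s: 10.15
tcp_pos: [0.4381, -0.132, 0.1321]
tool_rot: [0.287, -0.309, 0.664, -0.617]
ft_force: [0.4, 0.3, -0.7]
gripper_width: 0.02
```

Request:
{"op": "drive_tool", "data": {"motion": [[1,-2.2,-0.3,-0.5,0,-0.5,0.4],[1,-2.1,-0.3,-0.4,0,-0.6,0.5],[1,-2.2,-0.3,-0.5,0,-0.5,0.4],[1,-2.2,-0.2,-0.4,0,-0.6,0.5],[1,-2.2,-0.3,-0.4,0,-0.5,0.4]]}}

```text
time_s: 10.65
tcp_pos: [0.4178, -0.0218, 0.1286]
tool_rot: [0.296, -0.3, 0.646, -0.637]
ft_force: [-0.6, -0.6, -1.6]
gripper_width: 0.0193
```

Request:
{"op": "drive_tool", "data": {"motion": [[1,-2.2,-0.2,-0.4,0,-0.6,0.5],[1,-1.3,0.6,-0.5,0,0,0],[1,-1.4,0.7,-0.6,0,0,0],[1,-1.3,0.6,-0.5,0,0,0],[1,0,0,0,0,0,0]]}}

```text
time_s: 11.15
tcp_pos: [0.4135, 0.0407, 0.102]
tool_rot: [-0.299, 0.299, -0.64, 0.641]
ft_force: [0.2, 0.2, -1.4]
gripper_width: 0.0197
```

```bash
python3 - <<'E'
from plan import *
state()
for v in('top','side'):
    p=env.grab_frame(v)
    for q in('bin','grip','trip_hinge','lip','lamp_bar'): print(v,q,[(np.round(x['centre'],4).tolist(),round(x['score'],2)) for x in env.place_of(p,q)[:2]])
    vv,uu=np.nonzero(p['depth']>0); P=px2w(p,np.c_[uu,vv]); col=p['frame'][vv,uu].astype(int)
    m=(P[:,0]<.6)&(P[:,0]>.38)&(abs(P[:,1]-.04)<.1)&(P[:,2]>.08)&(P[:,2]<.2)&(col[:,2]>col[:,0]+30)
    Q=P[m]; print('blue',len(Q),Q.min(0),Q.max(0))
    m=(P[:,0]<.7)&(P[:,0]>.62)&(abs(P[:,1]-.04)<.06)&(P[:,2]>.08)&(P[:,2]<.17)&(col[:,0]>col[:,1]+60)&(col[:,0]>2*col[:,1])
    Q=P[m]; print('red',len(Q),np.median(Q,0),Q.min(0),Q.max(0)) if len(Q) else 0
    c=p['frame'][60:300,200:440] if v=='side' else p['frame'][130:330,200:400]; cv2.imwrite(f'pics/stage_{v}.png',cv2.resize(c,(600,600),interpolation=2)[:,:,::-1])
E
```

```text
t 11.15 tcp [0.4135 0.0407 0.102 ] y [ 0.643  0.001 -0.766] x [ 0.002 -1.     0.   ] F [ 0.2  0.2 -1.4] w 0.0197 q [-0.03  0.22  2.53  3.08  0.31 -1.54]
top bin [([0.5061, 0.0418, 0.065], 0.68)]
top grip [([0.3985, 0.0435, 0.1176], 0.69), ([0.5009, 0.0402, 0.2616], 0.34)]
top trip_hinge [([0.655, 0.0355, 0.1559], 0.87)]
top lip [([0.665, 0.0378, 0.2271], 0.62), ([0.6464, 0.0394, 0.2023], 0.57)]
top lamp_bar [([0.5037, 0.0404, 0.2657], 0.82)]
blue 358 [ 0.42446299 -0.02663802  0.08073549] [0.57626801 0.10674044 0.15783339]
side bin [([0.5057, 0.0364, 0.0662], 0.56), ([0.5447, 0.321, -0.0035], 0.47)]
side grip [([0.3999, 0.0425, 0.1156], 0.7)]
side trip_hinge [([0.6611, 0.0372, 0.152], 0.83), ([0.6473, 0.0461, -0.0056], 0.35)]
side lip [([0.6453, 0.0388, 0.1996], 0.79)]
side lamp_bar [([0.6605, 0.0383, 0.2266], 0.54)]
blue 1135 [ 0.42821076 -0.03090184  0.08000527] [0.58322355 0.10995331 0.15999115]
red 36 [0.65851272 0.06166465 0.13159107] [0.65463616 0.0028529  0.09670691] [0.6655208  0.07372667 0.15479842]
```

View pics/stage_side.png

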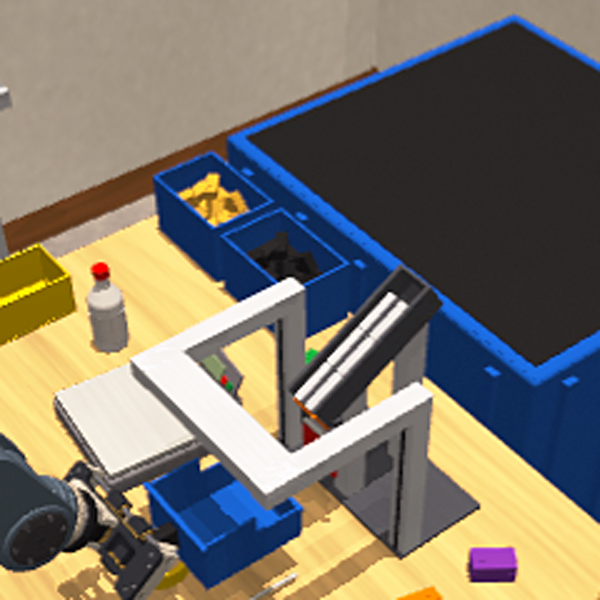

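The staged bin (crop ~(230,520)) is in line with the chute and all three pieces are still on it. Bin x is 0.506 and the plate face about 0.658, so I move forward 7.1 cm to just short of contact.

Request:
{"op": "drive_tool", "data": {"motion": [[1,0,0.9,1.1,0,0,0],[1,0,0.9,1.1,0,0,0],[1,0,0.9,1.1,0,0,0],[1,0,0.9,1.1,0,0,0],[1,0,0.9,1.1,0,0,0]]}}

```text
time_s: 12.25
tcp_pos: [0.4857, 0.0397, 0.1039]
tool_rot: [0.298, -0.298, 0.641, -0.641]
ft_force: [0.1, 0.7, -1.0]
gripper_width: 0.0194
```

```bash
python3 - <<'E'
from plan import *
state()
plan([([.5035,.04,.103],0,40,2),([.5115,.04,.103],0,40,1)],1)
E
```

```text
t 12.25 tcp [0.4857 0.0397 0.1039] y [ 0.644 -0.    -0.765] x [-0. -1.  0.] F [ 0.1  0.7 -1. ] w 0.0194 q [-0.02  0.3   2.37  3.08  0.23 -1.53]
[[1,0,0.6,0.7,-0.1,0,0],[1,0,0.6,0.6,0,0,0],[1,0,0.5,0.6,0,0,0]]
end [0.5111 0.0397 0.1031]
```

Request:
{"op": "drive_tool", "data": {"motion": [[1,0,0.6,0.7,0,0,0],[1,0,0.6,0.7,0,0,0],[1,0,0.5,0.6,0,0,0],[1,0,0,0,0,0,0],[1,0,0,0,0,0,0]]}}

```text
time_s: 12.75
tcp_pos: [0.5108, 0.0397, 0.1034]
tool_rot: [0.299, -0.298, 0.641, -0.641]
ft_force: [-0.1, -0.2, -2.1]
gripper_width: 0.0194
```

```bash
cat > look.py <<'E'
from plan import *
import sys
state()
for v in('top','side'):
    p=env.grab_frame(v)
    print(v,[(np.round(x['centre'],3).tolist(),round(x['score'],2)) for x in env.place_of(p,'piece_a')[:7]])
    c=p['frame'][100:300,250:410] if v=='side' else p['frame'][130:330,220:380]; c=cv2.resize(c,(400,500),interpolation=2)
    I=c if v=='top' else np.hstack([I,c])
cv2.imwrite('pics/'+sys.argv[1],I[:,:,::-1])
E
python3 look.py press.png
```

```text
t 12.75 tcp [0.5108 0.0397 0.1034] y [ 0.644 -0.    -0.765] x [-0. -1.  0.] F [-0.1 -0.2 -2.1] w 0.0194 q [-0.02  0.33  2.31  3.08  0.2  -1.52]
top [([0.719, 0.041, 0.259], 0.89), ([0.665, 0.04, 0.233], 0.86), ([0.818, 0.247, 0.017], 0.85), ([0.772, -0.193, 0.012], 0.84), ([0.652, -0.185, 0.014], 0.69)]
side [([0.648, -0.185, 0.016], 0.7), ([0.629, 0.039, 0.21], 0.62), ([0.682, 0.044, 0.239], 0.62), ([0.815, 0.25, 0.016], 0.51), ([0.771, -0.193, 0.013], 0.5)]
```

View pics/press.png

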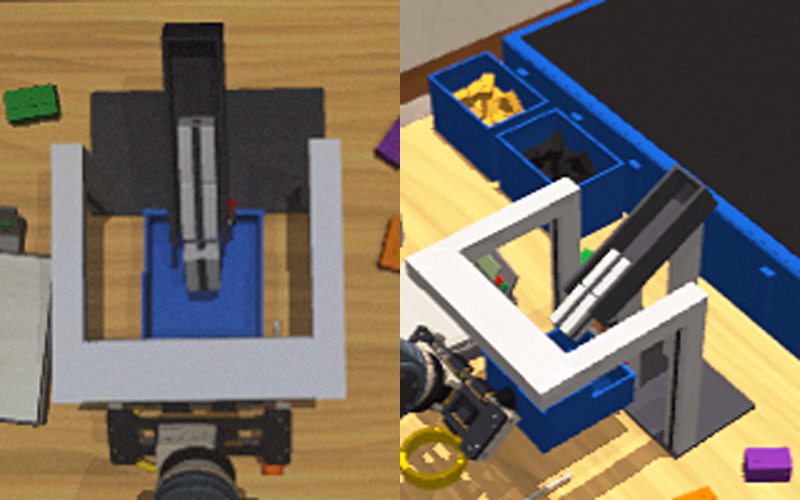

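The pieces are sliding into the bin. I hold it there.

Request:
{"op": "drive_tool", "data": {"motion": [[1,0,0,0,0,0,0],[1,0,0,0,0,0,0],[1,0,0,0,0,0,0],[1,0,0,0,0,0,0],[1,0,0,0,0,0,0]]}}

```text
time_s: 13.45
tcp_pos: [0.5114, 0.0397, 0.1039]
tool_rot: [0.298, -0.298, 0.641, -0.641]
ft_force: [-0.3, 0.7, -4.7]
gripper_width: 0.0197
```

Request:
{"op": "drive_tool", "data": {"motion": [[1,0,0,0,0,0,0],[1,0,0,0,0,0,0],[1,0,0,0,0,0,0],[1,0,0,0,0,0,0],[1,0,0,0,0,0,0]]}}

```text
time_s: 13.95
tcp_pos: [0.5114, 0.0397, 0.1038]
tool_rot: [0.298, -0.298, 0.641, -0.641]
ft_force: [-1.5, -0.1, -4.5]
gripper_width: 0.0193
```

Request:
{"op": "drive_tool", "data": {"motion": [[1,0,0,0,0,0,0],[1,0,0,0,0,0,0],[1,0,0,0,0,0,0],[1,0,0,0,0,0,0],[1,0,0,0,0,0,0]]}}

```text
time_s: 14.45
tcp_pos: [0.5114, 0.0397, 0.1038]
tool_rot: [0.298, -0.298, 0.641, -0.641]
ft_force: [-1.1, -0.1, -4.0]
gripper_width: 0.0197
```

```bash
python3 look.py press2.png
```

```text
t 14.45 tcp [0.5114 0.0397 0.1038] y [ 0.644 -0.    -0.765] x [-0. -1.  0.] F [-1.1 -0.1 -4. ] w 0.0197 q [-0.02  0.33  2.31  3.08  0.2  -1.52]
top [([0.772, -0.192, 0.015], 0.76), ([0.568, 0.037, 0.096], 0.71), ([0.618, 0.039, 0.118], 0.63), ([0.816, 0.246, 0.016], 0.51), ([0.627, 0.038, 0.082], 0.37)]
side [([0.772, -0.188, 0.012], 0.69), ([0.65, -0.183, 0.018], 0.63), ([0.818, 0.249, 0.015], 0.35)]
```

View pics/press2.png

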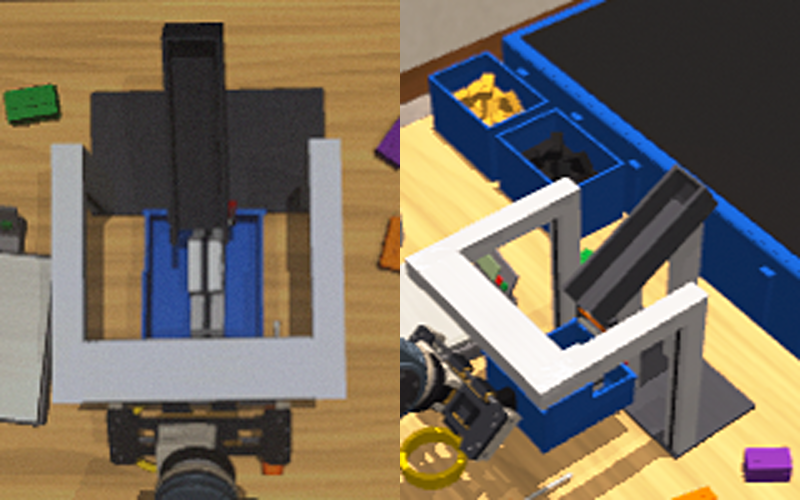

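The chute is empty. The bin holds all three pieces, one perhaps leaning. Next I plan the retreat and the carry to the scale.

```bash
cat > t2.py <<'E'
from kin import *
np.set_printoptions(precision=3,suppress=True)
o=env.observe(); OFF=np.array([-.0905,0,.0378])
def W(c,y): return np.array(c)+E_('z',y,degrees=True).apply(OFF)
def go(L):
    plan(L,1); q=o['joint_positions'];p,r=o['tcp_pos'],R.from_quat(o['tool_rot'])
    for P,y,t,n in L:
        dv=(r.inv()*rot(y,t)).as_rotvec(); a=[]
        for i in range(1,n+1):
            q2,e=ik(p+(P-p)*i/n,r*R.from_rotvec(dv*i/n),q); a.append([abs(q2-q).max(),e]); q=q2
        print(q,np.max(a,0)); p,r=P,rot(y,t)
E
cat > t3.py <<'E'
from t2 import *
go([(W([.59,.04,.066],0),0,40.1,2),(W([.50,.04,.07],0),0,40.1,6),(W([.495,.14,.075],3),3,40.1,6),(W([.515,.25,.08],8),8,40.1,7),(W([.546,.319,.08],12),12,40.1,5)])
E
python3 t3.py
```

```text
[[1,0,-0.4,-0.5,0,0,0],[1,0,-0.4,-0.4,0,0,0],[1,0,-1,-1.1,0,0,0],[1,0,-1,-1.1,0,0,0],[1,0,-1,-1.1,0,0,0]]
[[1,0,-1,-1.1,0,0,0],[1,0,-1.1,-1.1,0,0,0],[1,0,-1,-1.1,0,0,0],[1,-1.6,-0.1,0,0,-0.4,0.3],[1,-1.6,-0.1,0,0,-0.4,0.3]]
[[1,-1.6,-0.1,0,0,-0.3,0.4],[1,-1.6,-0.1,0,0,-0.4,0.3],[1,-1.6,-0.1,0,0,-0.4,0.3],[1,-1.6,0,0.1,0,-0.4,0.3],[1,-1.4,0.2,0.3,0,-0.5,0.5]]
[[1,-1.5,0.2,0.4,0,-0.6,0.4],[1,-1.4,0.2,0.3,0,-0.5,0.5],[1,-1.4,0.2,0.4,0,-0.6,0.5],[1,-1.4,0.2,0.4,0,-0.5,0.4],[1,-1.4,0.3,0.4,0,-0.6,0.5]]
[[1,-1.4,0.2,0.4,0,-0.5,0.5],[1,-1.2,0.5,0.6,0,-0.6,0.5],[1,-1.1,0.6,0.6,0,-0.6,0.5],[1,-1.2,0.5,0.7,0,-0.6,0.5],[1,-1.1,0.6,0.6,0,-0.7,0.5]]
[[1,-1.1,0.5,0.7,0,-0.6,0.5]]
end [0.457 0.3   0.118]
[-0.02   0.313  2.339  3.079  0.21  -1.525] [0.014 0.   ]
[-0.028  0.184  2.54   3.077  0.283 -1.53 ] [0.034 0.   ]
[ 0.324  0.2    2.483  3.813  0.281 -2.013] [0.126 0.   ]
[ 0.561  0.278  2.326  4.308  0.29  -2.392] [0.082 0.   ]
[ 0.625  0.357  2.187  4.496  0.269 -2.592] [0.044 0.   ]
```

Request:
{"op": "drive_tool", "data": {"motion": [[1,0,-0.4,-0.5,0,0,0],[1,0,-0.4,-0.4,0,0,0],[1,0,-1,-1.1,0,0,0],[1,0,-1,-1.1,0,0,0],[1,0,-1,-1.1,0,0,0]]}}

```text
time_s: 15.15
tcp_pos: [0.4541, 0.0397, 0.1061]
tool_rot: [0.298, -0.298, 0.641, -0.641]
ft_force: [0.3, -0.5, -2.6]
gripper_width: 0.0196
```

Request:
{"op": "drive_tool", "data": {"motion": [[1,0,-1,-1.1,0,0,0],[1,0,-1.1,-1.1,0,0,0],[1,0,-1,-1.1,0,0,0],[1,-0.8,0,0,0,-0.2,0.2]]}}

```text
time_s: 15.55
tcp_pos: [0.4077, 0.0474, 0.1082]
tool_rot: [-0.299, 0.298, -0.64, 0.642]
ft_force: [0.1, -0.6, -2.6]
gripper_width: 0.0196
```

```bash
sed -i '2d' t3.py; cat >> t3.py <<'E'
state(); p=env.grab_frame('top'); print([(np.round(x['centre'],3).tolist(),round(x['score'],2)) for x in env.place_of(p,'piece_a')[:7]])
p=env.grab_frame('side'); print([(np.round(x['centre'],3).tolist(),round(x['score'],2)) for x in env.place_of(p,'piece_a')[:7]])
go([(W([.495,.14,.075],3),3,40.1,6),(W([.515,.25,.08],8),8,40.1,7),(W([.546,.319,.08],12),12,40.1,5)])
E
python3 t3.py
```

```text
t 15.55 tcp [0.408 0.047 0.108] y [ 0.644  0.003 -0.765] x [ 0.004 -1.    -0.   ] F [ 0.1 -0.6 -2.6] w 0.0196 q [ 0.    0.19  2.54  3.13  0.29 -1.56]
[([0.772, -0.192, 0.014], 0.67), ([0.512, 0.047, 0.12], 0.63), ([0.526, 0.042, 0.089], 0.62), ([0.817, 0.245, 0.018], 0.6), ([0.648, -0.185, 0.015], 0.6), ([0.463, 0.046, 0.102], 0.57), ([0.657, 0.038, 0.156], 0.18)]
[([0.649, -0.187, 0.02], 0.82), ([0.462, 0.045, 0.099], 0.69), ([0.509, 0.052, 0.12], 0.57), ([0.774, -0.193, 0.016], 0.55), ([0.813, 0.249, 0.016], 0.53)]
[[1,-1.5,-0.1,0,0,-0.3,0.3],[1,-1.4,-0.1,0,0,-0.4,0.3],[1,-1.5,-0.1,0,0,-0.3,0.3],[1,-1.4,-0.1,0,-0.1,-0.4,0.2],[1,-1.5,0,0,0,-0.3,0.3]]
[[1,-1.5,-0.1,0,0,-0.4,0.3],[1,-1.4,0.2,0.3,0,-0.5,0.5],[1,-1.5,0.2,0.4,0,-0.6,0.4],[1,-1.4,0.2,0.4,0,-0.5,0.5],[1,-1.4,0.2,0.3,0,-0.6,0.5]]
[[1,-1.4,0.2,0.4,0,-0.5,0.4],[1,-1.4,0.3,0.4,0,-0.6,0.5],[1,-1.4,0.2,0.4,0,-0.5,0.4],[1,-1.2,0.5,0.6,0,-0.6,0.5],[1,-1.1,0.6,0.7,0,-0.6,0.5]]
[[1,-1.2,0.5,0.6,0,-0.6,0.6],[1,-1.1,0.6,0.7,0,-0.6,0.5],[1,-1.1,0.5,0.7,0,-0.7,0.5]]
end [0.458 0.3   0.118]
[ 0.323  0.2    2.482  3.812  0.281 -2.012] [0.116 0.   ]
[ 0.56   0.278  2.325  4.307  0.29  -2.391] [0.082 0.   ]
[ 0.625  0.358  2.187  4.495  0.269 -2.592] [0.044 0.   ]
```

Three pieces are in the bin, at x 0.463, 0.526 and one stacked at 0.512. I carry on gently.

Request:
{"op": "drive_tool", "data": {"motion": [[1,-1.5,-0.1,0,0,-0.3,0.3],[1,-1.4,-0.1,0,0,-0.4,0.3],[1,-1.5,-0.1,0,0,-0.3,0.3],[1,-1.4,-0.1,0,0,-0.4,0.2],[1,-1.5,0,0,0,-0.3,0.3]]}}

```text
time_s: 16.25
tcp_pos: [0.4058, 0.121, 0.1116]
tool_rot: [-0.304, 0.291, -0.627, 0.655]
ft_force: [1.4, 0.2, -2.7]
gripper_width: 0.0199
```

Request:
{"op": "drive_tool", "data": {"motion": [[1,-1.5,-0.1,0,0,-0.4,0.3],[1,-1.4,0.2,0.3,0,-0.5,0.5],[1,-1.5,0.2,0.4,0,-0.6,0.4],[1,-1.4,0.2,0.4,0,-0.5,0.5],[1,-1.4,0.2,0.3,0,-0.6,0.5]]}}

```text
time_s: 16.75
tcp_pos: [0.4166, 0.1941, 0.1152]
tool_rot: [-0.313, 0.282, -0.608, 0.673]
ft_force: [0.1, -0.0, -2.8]
gripper_width: 0.02
```

Request:
{"op": "drive_tool", "data": {"motion": [[1,-1.4,0.2,0.4,0,-0.5,0.4],[1,-1.4,0.3,0.4,0,-0.6,0.5],[1,-1.4,0.2,0.4,0,-0.5,0.4],[1,-1.2,0.5,0.6,0,-0.6,0.5],[1,-1.1,0.6,0.7,0,-0.6,0.5]]}}

```text
time_s: 17.25
tcp_pos: [0.4388, 0.2625, 0.1174]
tool_rot: [-0.322, 0.272, -0.586, 0.692]
ft_force: [0.1, -0.5, -3.4]
gripper_width: 0.0197
```

Request:
{"op": "drive_tool", "data": {"motion": [[1,-1.2,0.5,0.6,0,-0.6,0.6],[1,-1.1,0.6,0.7,0,-0.6,0.5],[1,-1.1,0.5,0.7,0,-0.7,0.5],[1,0,0,0,0,0,0]]}}

```text
time_s: 17.65
tcp_pos: [0.4585, 0.3008, 0.1182]
tool_rot: [-0.327, 0.265, -0.571, 0.705]
ft_force: [0.3, -1.3, -2.6]
gripper_width: 0.0197
```

```bash
cat > t3.py <<'E'
from t2 import *
state()
I=None
for v in('top','side'):
    p=env.grab_frame(v)
    for Q in('bin','scale_top','piece_a'): print(v,Q,[(np.round(x['centre'],3).tolist(),round(x['score'],2)) for x in env.place_of(p,Q)[:6]])
    c=p['frame'][180:340,120:280] if v=='top' else p['frame'][140:300,180:340]; c=cv2.resize(c,(400,400),interpolation=2); I=c if I is None else np.hstack([I,c])
cv2.imwrite('pics/scale.png',I[:,:,::-1])
go([(W([.546,.319,.05],12),12,40.1,3)])
E
python3 t3.py
```

```text
t 17.65 tcp [0.459 0.301 0.118] y [ 0.632  0.133 -0.764] x [ 0.208 -0.978  0.001] F [ 0.3 -1.3 -2.6] w 0.0197 q [ 0.63  0.36  2.18  4.5   0.27 -2.59]
top bin [([0.543, 0.32, 0.081], 0.59)]
top scale_top []
top piece_a [([0.561, 0.322, 0.134], 0.82), ([0.82, 0.244, 0.015], 0.79), ([0.514, 0.307, 0.112], 0.78), ([0.774, -0.19, 0.015], 0.74), ([0.649, -0.187, 0.018], 0.49), ([0.575, 0.321, 0.099], 0.48)]
side bin [([0.547, 0.313, 0.078], 0.93)]
side scale_top [([0.545, 0.317, 0.048], 0.81), ([0.645, 0.036, 0.2], 0.68), ([0.613, -0.504, -0.004], 0.18)]
side piece_a [([0.65, -0.185, 0.018], 0.75), ([0.774, -0.195, 0.013], 0.53), ([0.51, 0.308, 0.106], 0.48), ([0.817, 0.25, 0.017], 0.46), ([0.561, 0.324, 0.13], 0.39)]
[[1,0,0.8,-0.6,0,0,0],[1,0,0.7,-0.7,0,0,0],[1,0,0.8,-0.6,0,0,0.1]]
end [0.458 0.3   0.088]
[ 0.628  0.43   2.196  4.236  0.299 -2.319] [0.096 0.   ]
```

View pics/scale.png

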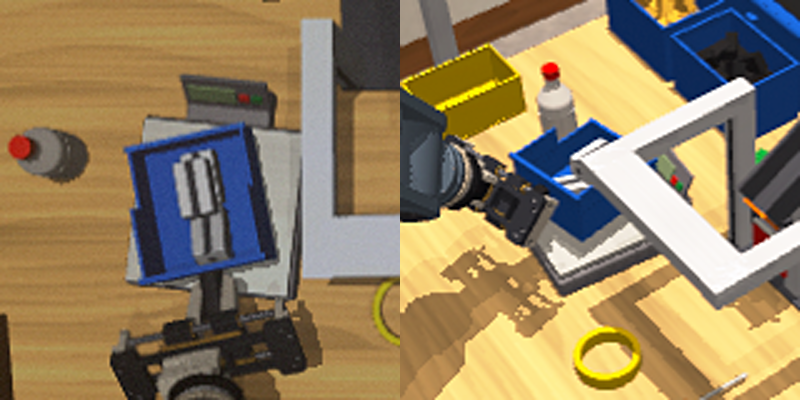

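The bin (left crop ~(205,205)) is centred over the platform with the pieces inside. Now I lower it.

Request:
{"op": "drive_tool", "data": {"motion": [[1,0,0.8,-0.6,0,0,0],[1,0,0.7,-0.7,0,0,0],[1,0,0.8,-0.6,0,0,0],[1,0,0,0,0,0,0]]}}

```text
time_s: 18.45
tcp_pos: [0.4576, 0.3, 0.0875]
tool_rot: [-0.328, 0.265, -0.571, 0.704]
ft_force: [-1.3, -0.1, -2.7]
gripper_width: 0.0195
```

Request:
{"op": "drive_tool", "data": {"motion": [[1,0,0.2,-0.1,0,0,0],[1,0,0,0,0,0,0]]}}

```text
time_s: 18.65
tcp_pos: [0.4586, 0.3004, 0.0866]
tool_rot: [-0.327, 0.265, -0.571, 0.705]
ft_force: [-0.4, -1.2, -0.9]
gripper_width: 0.0197
```

Request:
{"op": "drive_tool", "data": {"motion": [[1,0,0.1,-0.1,0,0,0],[1,0,0,0,0,0,0]]}}

```text
time_s: 18.85
tcp_pos: [0.4586, 0.3005, 0.0855]
tool_rot: [-0.327, 0.264, -0.571, 0.705]
ft_force: [-5.6, -1.7, 5.8]
gripper_width: 0.0196
```

```bash
python3 - <<'E'
from plan import *
state()
for i in range(3): p=env.grab_frame('side'); print(env.observe()['ft_force'].round(1),env.observe()['wrist_torque'].round(2))
E
```

```text
t 18.85 tcp [0.4586 0.3005 0.0855] y [ 0.632  0.134 -0.763] x [ 0.208 -0.978  0.001] F [-5.6 -1.7  5.8] w 0.0196 q [ 0.63  0.44  2.2   4.21  0.31 -2.29]
[-4.3 -2.   5.6] [ 0.15 -0.47 -0.05]
[-4.7 -0.3  6.5] [ 0.26 -0.46 -0.07]
[-4.9 -1.6  5.6] [ 0.23 -0.41 -0.02]
```

Request:
{"op": "drive_tool", "data": {"motion": [[1,0,0.1,-0.1,0,0,0],[1,0,0,0,0,0,0]]}}

```text
time_s: 19.2
tcp_pos: [0.4585, 0.3005, 0.0842]
tool_rot: [-0.327, 0.264, -0.571, 0.705]
ft_force: [-6.5, -1.9, 6.6]
gripper_width: 0.0195
```

```bash
python3 - <<'E'
from plan import *
state()
p=env.grab_frame('side'); print(env.observe()['ft_force'].round(1))
vv,uu=np.nonzero(p['depth']>0); P=px2w(p,np.c_[uu,vv]); col=p['frame'][vv,uu].astype(int)
c=E=R.from_euler('z',-12,degrees=True).apply(P-[.546,.319,0])
m=(abs(c[:,0])<.09)&(abs(c[:,1])<.08)&(P[:,2]>.07)&(P[:,2]<.14)&(col[:,2]>col[:,0]+30)
c=c[m]
for a in(-.07,-.04,-.01): 
    s=c[abs(c[:,0]-a)<.012]; print('rear rim',a,np.percentile(s[:,2],[95,99]).round(4))
for a in(.02,.045,.07):
    s=c[abs(c[:,0]-a)<.012]; print('front rim',a,np.percentile(s[:,2],[95,99]).round(4))
E
```

```text
t 19.2 tcp [0.4585 0.3005 0.0842] y [ 0.632  0.134 -0.763] x [ 0.208 -0.978  0.001] F [-6.5 -1.9  6.6] w 0.0195 q [ 0.63  0.44  2.2   4.2   0.31 -2.28]
[-5.6 -1.   7.4]
rear rim -0.07 [0.1348 0.1378]
rear rim -0.04 [0.1319 0.1337]
rear rim -0.01 [0.1293 0.1344]
front rim 0.02 [0.1107 0.1208]
front rim 0.045 [0.1025 0.1049]
front rim 0.07 [0.1034 0.1057]
```

The rear is still 2–3 mm high, so I ease it down a little more.

Request:
{"op": "drive_tool", "data": {"motion": [[1,0,0.1,-0.1,0,0,0],[1,0,0,0,0,0,0]]}}

```text
time_s: 19.45
tcp_pos: [0.4585, 0.3005, 0.0832]
tool_rot: [-0.327, 0.264, -0.571, 0.705]
ft_force: [-7.6, -1.6, 12.5]
gripper_width: 0.0198
```

Request:
{"op": "drive_tool", "data": {"motion": [[1,0,0.1,-0.1,0,0,0],[1,0,0,0,0,0,0]]}}

```text
time_s: 19.65
tcp_pos: [0.4585, 0.3005, 0.0832]
tool_rot: [-0.326, 0.263, -0.572, 0.706]
ft_force: [-21.9, -8.4, 37.6]
gripper_width: 0.0194
```

It now stands flush (the force jumped to 38 N). I back off 1 mm and open.

Request:
{"op": "drive_tool", "data": {"motion": [[1,0,-0.1,0.1,0,0,0],[0.6,0,0,0,0,0,0],[0.6,0,0,0,0,0,0],[0.5,0,0,0,0,0,0],[0.5,0,0,0,0,0,0]]}}

```text
time_s: 20.15
tcp_pos: [0.4579, 0.3002, 0.0816]
tool_rot: [-0.328, 0.265, -0.571, 0.704]
ft_force: [-0.2, 0.6, 0.0]
gripper_width: 0.0446
```

Request:
{"op": "drive_tool", "data": {"motion": [[0.4,0,0,0,0,0,0],[0.4,0,0,0,0,0,0],[0.3,0,0,0,0,0,0],[0.3,0,0,0,0,0,0],[0.3,0,0,0,0,0,0]]}}

```text
time_s: 20.65
tcp_pos: [0.4579, 0.3002, 0.0818]
tool_rot: [-0.328, 0.265, -0.571, 0.705]
ft_force: [0.9, -0.4, -0.2]
gripper_width: 0.0646
```

```bash
python3 - <<'E'
from kin import *
state(); o=env.observe(); m=R.from_quat(o['tool_rot']); y=m.as_matrix()[:,1]; q=o['joint_positions']
for d in range(1,13):
    q2,e=ik(o['tcp_pos']-y*d*.012,m,q); print(d,abs(q2-q).max().round(3),q2[3:].round(2),round(e,3)); q=q2
E
```

```text
t 20.65 tcp [0.4579 0.3002 0.0818] y [ 0.631  0.133 -0.765] x [ 0.208 -0.978  0.001] F [ 0.9 -0.4 -0.2] w 0.0646 q [ 0.63  0.45  2.2   4.19  0.31 -2.27]
1 0.062 [ 4.25  0.3  -2.33] 0.0
2 0.065 [ 4.32  0.3  -2.39] 0.0
3 0.071 [ 4.39  0.3  -2.45] 0.0
4 0.076 [ 4.46  0.3  -2.52] 0.0
5 0.08 [ 4.54  0.3  -2.6 ] 0.0
6 0.083 [ 4.62  0.3  -2.68] 0.0
7 0.085 [ 4.71  0.3  -2.76] 0.0
8 0.031 [ 4.71  0.31 -2.75] 0.014
9 0.032 [ 4.71  0.32 -2.75] 0.029
10 0.032 [ 4.71  0.32 -2.75] 0.045
11 0.032 [ 4.71  0.33 -2.74] 0.061
12 0.033 [ 4.71  0.34 -2.74] 0.078
```

Request:
{"op": "drive_tool", "data": {"motion": [[0.3,0,-1.4,0,0,0,0],[0.3,0,-1.4,0,0,0,0],[0.3,0,-1.4,0,0,0,0],[0.3,0,-1.4,0,0,0,0],[0.3,0,-1.4,0,0,0,0]]}}

```text
time_s: 21.15
tcp_pos: [0.4133, 0.2908, 0.1357]
tool_rot: [-0.328, 0.265, -0.571, 0.705]
ft_force: [0.2, 0.5, -0.7]
gripper_width: 0.0651
```

Request:
{"op": "drive_tool", "data": {"motion": [[0.3,0,-0.5,-1,0,0,0],[0.3,0,0,-1,0,0,0],[0.3,0,0,0,0,0,0],[0.3,0,0,0,0,0,0]]}}

```text
time_s: 21.55
tcp_pos: [0.3958, 0.2872, 0.1263]
tool_rot: [-0.328, 0.265, -0.571, 0.705]
ft_force: [1.1, -0.1, -0.1]
gripper_width: 0.0653
```

```bash
cat > fin.py <<'E'
from plan import *
state(); I=None
for v in('top','side'):
    p=env.grab_frame(v)
    for Q in('bin','grip','piece_a','screwdriver','wrench','tape','oil','mug'): print(v,Q,[(np.round(x['centre'],3).tolist(),round(x['score'],2)) for x in env.place_of(p,Q)[:6]])
    c=p['frame'][180:340,120:280] if v=='top' else p['frame'][140:300,180:340]; c=cv2.resize(c,(400,400),interpolation=2); I=c if I is None else np.hstack([I,c])
cv2.imwrite('pics/fin.png',I[:,:,::-1])
E
python3 fin.py
```

```text
t 21.55 tcp [0.3958 0.2872 0.1263] y [ 0.63   0.133 -0.765] x [ 0.208 -0.978  0.001] F [ 1.1 -0.1 -0.1] w 0.0653 q [ 0.71  0.27  2.3   4.51  0.32 -2.54]
top bin [([0.545, 0.321, 0.05], 0.79)]
top grip [([0.44, 0.304, 0.096], 0.73)]
top piece_a [([0.513, 0.306, 0.074], 0.85), ([0.647, -0.184, 0.017], 0.74), ([0.771, -0.192, 0.016], 0.66), ([0.819, 0.248, 0.017], 0.62), ([0.563, 0.322, 0.097], 0.53), ([0.574, 0.317, 0.067], 0.38)]
top screwdriver [([0.47, -0.039, 0.0], 0.52)]
top wrench [([0.41, -0.575, 0.002], 0.85)]
top tape [([0.429, 0.095, -0.004], 0.83)]
top oil [([0.603, 0.512, 0.0], 0.97), ([0.512, 0.306, 0.077], 0.22)]
top mug [([0.614, -0.506, 0.002], 0.65)]
side bin [([0.546, 0.319, 0.047], 0.86)]
side grip [([0.662, 0.035, 0.151], 0.64), ([0.447, 0.297, 0.096], 0.61)]
side piece_a [([0.774, -0.191, 0.012], 0.73), ([0.51, 0.308, 0.071], 0.63), ([0.562, 0.324, 0.096], 0.63), ([0.652, -0.184, 0.019], 0.61), ([0.814, 0.253, 0.018], 0.46)]
side screwdriver [([0.467, -0.042, -0.004], 0.65)]
side wrench [([0.409, -0.57, 0.003], 0.75), ([0.65, 0.04, 0.2], 0.37)]
side tape [([0.429, 0.088, 0.002], 0.65)]
side oil [([0.607, 0.51, 0.002], 0.71), ([0.466, -0.043, -0.0], 0.26)]
side mug [([0.612, -0.503, -0.003], 0.94)]
```

View pics/fin.png

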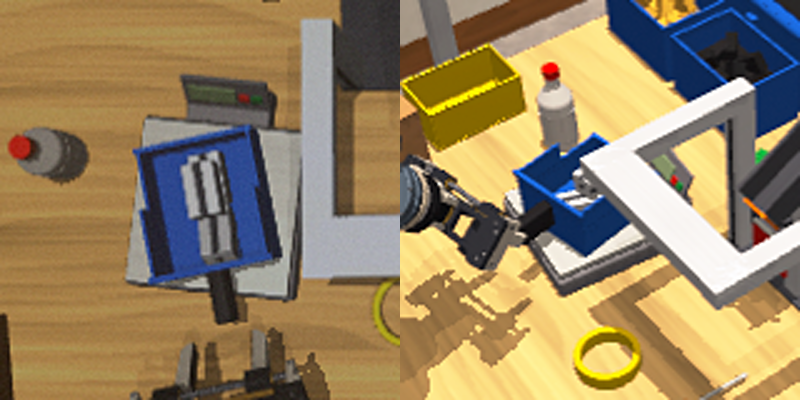

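The bin stands on the middle of the platform with all three pieces inside, and the gripper is clear. I hand it in.

```bash
python3 -c "
from workcell import env
print(env.finish_job())"
```

```text
the job is handed in; nothing more can be done
None
```

The bin is standing on the middle of the scale platform with all three pieces in it, and I handed the job in at about 22 s of the 51 s allowed. I held it against the trip plate with the tool tilted 40° until the chute was empty, then carried it over and let go.

**Bin position:** the last look put it at about (0.546, 0.320), against a platform centre of (0.546, 0.318). Its underside read 47–50 mm, which fits a 45 mm platform. It stands turned about 17° to the platform because of a joint limit, but by calculation it stays inside the platform's edges.

**Pieces:** the top camera found all three in the bin. One rests on top of another, and it is hidden enough that the side camera found only two.

**Other things:** the screwdriver, wrench, tape, bottle, mug and the three look-alikes all read within camera accuracy of where they started, and the gripper is clear of everything.

**Forces and mishaps:**
- Setting the bin down pressed its front edge first, and the wrist force reached about 38 N (about 44 N in total), carried through the gripped bin. That is under the 120 N wrist limit.
- On the way to the bin, joint 6 ran up to its range limit, so I turned the gripper half a turn before grasping.

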